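# Hold the green clip gaping over the order card on a chocolate carton

### The job

Take the green spring clip off the card box by squeezing its handles, and bring it down, jaws gaping, over the order card at the middle of the card's top edge and square to it: one jaw outside the carton's near wall, the other inside the carton, both jaw tips a good centimetre below the wall's rim. Finish while holding it there, squeezed well open and touching neither card nor carton, so that I can straighten the card before it is clipped. Do not bang the card or carton, and leave the other clips and the loose things on the bench where they are.

Things in the scene. Friction and masses are not known exactly. Their poses are not given: they have to be found in the camera images.
- clip_green_grip (a point): Green spring clip (like a clothes peg, 83 mm high, 50 g), parked handles up, jaws down on the card box's near wall, in a row with a white and an orange clip ~70 mm apart. Point midway between the handles, 32 mm above the pivot, 13 mm below their tops. z up to the handles, x the way they are squeezed and the jaws spread, y along the pivot. Handles: 26 mm wide in y; 47 mm over the outside here.
- clip_green_mouth (a point): Midway between the two jaw tips of the green clip, level with their lower edges when spread; 68 mm below clip_green_grip along the clip's z, same axes. Jaw tips are 36 mm wide along y, 8 mm high, 10 mm thick. The throat above this point is free for 30 mm, up to the spring. A half turn about z leaves the clip unchanged.
- clip_green_front (a joint): Spread of the green clip: rad each lever is turned (both alike). 0: biting the 4 mm wall, as at the start; 0.30: stop, handles then parallel and 26 mm over the outside, jaws gaping 24 mm (gap is 4 mm + 68 mm x angle). At the grip point 6 N on each handle begins to open it and 10 N brings it to the stop; more does no harm. When parked the handles are 54 mm over their tops.
- card_box: Grey open box of spare cards, fixed, 130 x 230 x 85 mm, walls 4 mm; three clips are parked on its near wall, jaw tips 20 mm below the rim. Origin on the bench under the middle of that wall (nearest the robot); x away from the robot into the box, y along the wall, z up. It may stand left or right, the carton on the other side.
- carton: White open carton of chocolates, fixed, 220 x 280 x 100 mm, lid opened away from the robot. Origin on the bench under the middle of the thickness of its near wall (nearest the robot); x into the carton, y along that wall, z up. That wall is 5 mm thick, its rim 100 mm high; tray and chocolates stay below 67 mm.
- order_card: Yellow order card with a red top band, fixed, 3 mm thick, 100 mm wide, standing upright against the inside of the carton's near wall, anywhere along its middle part. Origin at the middle of its lower edge, 40 mm above the bench; axes as the carton's. Its top edge is 68 mm above its origin and 8 mm above the carton's rim.
- card_edge (a point): Middle of the order card's length at the height of its top edge (108 mm above the bench, 8 mm above the wall's rim), and midway through the 8 mm that card and wall measure together. x: across card and wall, into the carton; y: along the edge; z: up.
- clip_white_grip (a point): The same point on the white clip, a bystander.
- clip_orange_grip (a point): The same point on the orange clip, a bystander.
- chocolate0_center (a point): Centre of a loose chocolate cup, 37 mm across and 21 mm high, with a white star, on the bench: bystander.
- chocolate1_center (a point): Centre of another loose chocolate cup, 37 mm across and 21 mm high, on the bench: bystander.
- marker: White marker with a blue cap, about 115 x 15 x 15 mm, lying on the bench in front of the boxes; origin on its underside, 47 mm from its plain end: bystander.
- tape_roll: Roll of brown tape lying flat, 96 mm across and 48 mm high; origin at the centre of its underside: bystander.
There are look-alikes about, which are no part of the job. Of the things that look like the part that bears clip_green_grip, the largest one is meant.

How it is judged:
By the outcome, as a careful person would: the job done as asked, in the order asked, and still so for the second after the job is handed in, while the arm keeps its last pose, push and grip.
It also fails if it takes over 37 s, if anything falls off the work surface, if the arm or the gripper's body presses on something with over 40 N, if the wrist force passes 120 N, or if a joint passes its speed limit or range.

### The arm

A 6-joint arm with a two-finger parallel gripper is mounted at the origin on the work surface. World frame = base frame: x ahead of the robot, y to its left, z up, the work surface at z = 0. Lengths are in mm, angles in rad, forces in N, time in s.
With the tool pointing down it reaches from about 300 to 775 mm from the base axis. Payload 14.6 kg.
Tool frame: the origin (TCP) lies at the very end of the fingers, on their centre line; the grasp point (between the pads) lies 19 mm behind it (grip_point_offset is the distance from the TCP to the grasp point, in mm); z points along the fingers, y is the line along which they close (so a half turn about z gives the same grasp; the last joint's range is limited). The gripper opens to 94 mm and grips with 3 to 60 N. Pads are 16 mm wide; open, the fingers measure 119 mm over their backs; the gripper's body (75 mm by 177 mm) begins 78 mm behind the grasp point.
Start: joints at [-1.359, 0.3, 1.521, -0, 1.321, -0.067], TCP at [151.354, -528.754, 171.446] pointing down, gripper open.
Joint ranges: [-3.03, 3.03], [-0.79, 2.21], [0.23, 2.52], [-1.04, 4.18], [0, 3.07], [-2.55, 2.55]. Speed limits (rad/s): [2.22, 2.22, 2.57, 3.14, 3.14, 3.14].

### API

Orientations are given as [roll, pitch, yaw] about the fixed x, y, z axes, in that order (R = Rz(yaw) Ry(pitch) Rx(roll)).
In Python, from cell import read_state, camera, camera_info, sign_off, grip_point_offset gives the robot as it stands.
- The arm moves only by the shell command python3 -m handwheel 'ROWS' [FORCE]. ROWS is text: rows parted by semicolons, each of 5 numbers parted by spaces: the shift along the world's x, y, z in units of 40 mm (1.0 is 40 mm), then the turn about the world's z in units of 5 degrees (1.0 is 5 degrees), then the closure, from 0 (fully open) to 1 (shut). In form: dx dy dz yaw gripper; .... A call has 1 to 12 rows; each row shifts and turns the commanded pose from where the row before left it; what a row does not reach is not made up. A row lasts 1/12 s, in which the tool goes at most 41.7 mm and 7.16 degrees, less where a joint would pass 70% of its speed; a pose out of reach is approached as far as the arm can. A call is refused whole if a number of a shift passes 1 or a number of a turn 1, either way. A call with a gripper value outside its range is refused whole. The fingers move at their own pace and stop on an object; FORCE is the grip in N (left out, the last holds). Time passes only in rows, so rows that do not move let the fingers close. It gives the time, the measured TCP pose, the force, the opening and the grip force at its end, in the units of the state.
- read_state(): the state, without advancing time (a new reading comes with each control period).
- camera(name): name is "scene" or "top" or "wrist"; returns (picture, depth): 420x560x3 uint8, red, green, blue; 420x560 float32, mm along the optical axis (not along the pixel's ray), 0 where there is no reading.
- camera_info(name): a dict with "intrinsics" (3x3 intrinsics, pixels), "world_from_camera" (4x4, takes a point from camera to world coordinates). Camera axes: x right, y down, z forward; pixel columns grow to the right and rows downward; lengths in mm; the calibration is good to about 2 mm. The wrist camera is an equidistant fisheye: a pixel r from the principal point sees the ray r / f radians off the axis. A picture is of the moment at which its call begins: read the wrist's pose just before it. camera_info takes no time and is no camera call; for the wrist camera it gives the pose at the moment of the call.
- sign_off(): hands the job in; it is judged then, once.
The state is a dict: "clock": time; "joints": joint angles; "qd": joint speeds; "effort": joint torques, N m; "eef_pos": TCP position; "eef_rot": TCP orientation; "wrist_force": force on the tool from outside, world axes, zero at the start; "moment": the same for the moment, N m; "finger_gap": finger opening in mm; "finger_force": force on a finger pad.
Only numpy, scipy, OpenCV 4.12 (cv2) and the standard library are available. Lean on these libraries where they do the work, as an engineer would, in place of code of your own. Each camera call takes 0.05 s, during which the arm holds its last target. There are 200 camera calls.

## Working session

There is one attempt and no reset: what is moved stays moved. The work goes in short steps, Python scripts to look and compute and a shell command to move; the robot and the scene stay as the last step left them, time stands still between calls to the robot, and variables do not carry over. Pictures are saved under pics/ and viewed, at most 10 in all, crops included, and the job is handed in when it is done.

```bash
mkdir -p pics; cat > h.py <<'E'
import numpy as np,cv2
from cell import *
def grab(n,save=None):
    i=camera_info(n); p,d=camera(n)
    if save: cv2.imwrite('pics/'+save,p[:,:,::-1])
    return p,d,np.array(i["intrinsics"]),np.array(i["world_from_camera"])
def cloud(d,K,T):
    v,u=np.mgrid[:d.shape[0],:d.shape[1]]
    P=np.stack([(u-K[0,2])/K[0,0]*d,(v-K[1,2])/K[1,1]*d,d],-1)
    return P@T[:3,:3].T+T[:3,3]
E
python3 - <<'E'
from h import *
for n in("top","scene"):
    p,d,K,T=grab(n,n+"0.png"); np.savez(n+"0.npz",p=p,d=d,K=K,T=T); print(K,T,(d>0).mean())
print(read_state())
E
```

```text
[[378.90064066   0.         282.28719687]
 [  0.         378.90064066 208.67680076]
 [  0.           0.           1.        ]] [[-2.16568802e-02 -9.93368471e-01  1.12916168e-01  3.77881060e+02]
 [-9.99764940e-01  2.14029031e-02 -3.46115531e-03  4.04381782e+01]
 [ 1.02146876e-03 -1.12964583e-01 -9.93598490e-01  9.88625696e+02]
 [ 0.00000000e+00  0.00000000e+00  0.00000000e+00  1.00000000e+00]] 0.9959438775510204
[[417.97686764   0.         284.1452437 ]
 [  0.         417.97686764 207.3093847 ]
 [  0.           0.           1.        ]] [[-5.22402750e-01  5.17194989e-01 -6.77941524e-01  1.05989705e+03]
 [ 8.52558624e-01  3.31224741e-01 -4.04269667e-01  3.75307498e+02]
 [ 1.54647594e-02 -7.89176478e-01 -6.13971764e-01  6.29449428e+02]
 [ 0.00000000e+00  0.00000000e+00  0.00000000e+00  1.00000000e+00]] 0.9959651360544217
{'clock': 0.1, 'joints': array([-1.35859306e+00,  3.00397538e-01,  1.52152171e+00, -1.30591610e-05,
        1.32065419e+00, -6.65945531e-02]), 'qd': array([ 8.15584772e-04, -1.59094764e-03, -1.62766773e-03,  1.24353535e-03,
       -6.68070550e-04, -1.22003916e-06]), 'effort': array([ 1.75660211e-03, -5.32641506e+01, -3.53285623e+01,  7.09802750e-02,
        2.34495598e-02, -7.25032783e-05]), 'eef_pos': array([ 151.3019015 , -528.51094313,  170.95180063]), 'eef_rot': array([-3.14061320e+00, -5.26450288e-05,  2.78801037e-01]), 'wrist_force': array([ 1.1994124 , -0.29656358,  0.5989689 ]), 'moment': array([ 0.04248842, -0.05761584, -0.00865117]), 'finger_force': 0.0, 'finger_gap': 93.83386218102632}
```

View pics/top0.png

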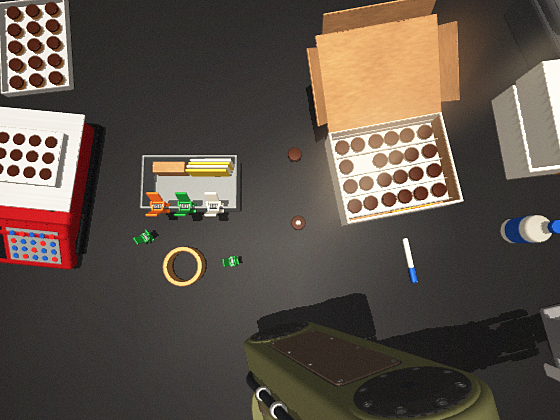

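View pics/scene0.png

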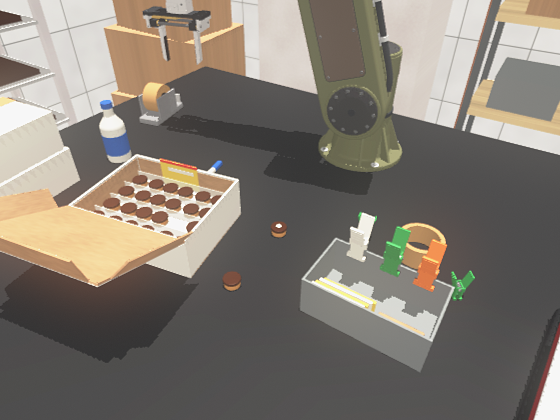

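The top view shows the green clip at (185,204) on the card box, between orange (157,204) and white (213,204). The carton is at the right, with its near wall at row ~215 and columns 345–460. The small green clips at (145,237) and (232,261) are look-alikes. The scene view shows the card's red and yellow face at (178,173).

```bash
cat > m.py <<'E'
from h import *
def line(P,lab):
    c=np.median(P,0);
    (vx,vy,x0,y0)=cv2.fitLine(P[:,:2].astype(np.float32),cv2.DIST_HUBER,0,.5,.01).ravel()
    if vy<0: vx,vy=-vx,-vy
    print(lab,len(P),'pt',np.round([x0,y0],1),'yaw(y-axis dir) deg',np.round(np.degrees(np.arctan2(-vx,vy)),2),'min',P.min(0).round(),'max',P.max(0).round())
for n in("top","scene"):
    z=np.load(n+"0.npz"); p,d,K,T=[z[k] for k in "pdKT"]; W=cloud(d,K,T); H=cv2.cvtColor(p,cv2.COLOR_RGB2HSV)
    x,y,zz=W[...,0],W[...,1],W[...,2]; h,s,v=H[...,0],H[...,1],H[...,2]
    box=(y>120)&(y<430)&(x>250)&(x<600)
    g=(h>45)&(h<80)&(s>120)&box
    nl,L,st,ce=cv2.connectedComponentsWithStats(g.astype(np.uint8))
    for i in range(1,nl):
        if st[i,4]>25: q=W[L==i]; print(n,'green',st[i],q.min(0).round(),q.max(0).round())
    m=g&(zz>95)
    line(W[m],n+' greenclip>95')
    m=g&(zz>128); line(W[m],n+' green>128'); print(W[m].mean(0))
    q=W[m]; 
    for side in (0,1):
        a=q[(q[:,0]>np.median(q[:,0]))==side]; print(' half',a.mean(0).round(1),len(a))
    m=box&(abs(zz-85)<4)&(s<60); line(W[m&(y>150)],n+' boxrim')
    car=(y>-450)&(y<-50)&(x>250)&(x<600)
    m=car&(abs(zz-100)<4)&(s<70)&(x<430); line(W[m],n+' carton near rim')
    m=car&((h<8)|(h>172))&(s>130)&(v>90)&(zz>85)&(zz<125); 
    if m.sum()>3: line(W[m],n+' red band')
    m=car&(h>20)&(h<34)&(s>130)&(zz>60)&(zz<125)&(x<430)
    if m.sum()>3: line(W[m],n+' yellow')
E
python3 m.py; python3 - <<'E'
import cv2
a=cv2.imread('pics/top0.png'); s=cv2.imread('pics/scene0.png')
import numpy as np
o=np.hstack([cv2.resize(a[130:280,130:260],None,fx=3,fy=3.3),cv2.resize(s[130:220,120:250],None,fx=3,fy=5.5)])
cv2.imwrite('pics/c1.png',o[:600,:800])
E
```

```text
top green [173 192  23  25 283] [464. 249.  -2.] [517. 324. 150.]
top green [133 229  22  15 142] [407. 365.  -2.] [441. 427.  61.]
top green [230 256   9  10  50] [347. 148.  -3.] [370. 174.  60.]
top green [222 258  10   9  61] [344. 168.  -1.] [365. 196.  61.]
top greenclip>95 248 pt [493.8 265.5] yaw(y-axis dir) deg -85.19 min [464. 250.  95.] max [517. 281. 150.]
top green>128 114 pt [493.5 266.2] yaw(y-axis dir) deg -87.49 min [464. 254. 128.] max [517. 280. 150.]
[492.54239064 266.01439725 141.71799753]
 half [472.9 265.8 141.3] 57
 half [512.2 266.2 142.1] 57
top boxrim 234 pt [502.7 239.8] yaw(y-axis dir) deg -9.75 min [478. 150.  81.] max [600. 379.  89.]
  return _methods._mean(a, axis=axis, dtype=dtype,
  ret = um.true_divide(
Traceback (most recent call last):
  File "m.py", line 23, in <module>
    m=car&(abs(zz-100)<4)&(s<70)&(x<430); line(W[m],n+' carton near rim')
                                          ~~~~^^^^^^^^^^^^^^^^^^^^^^^^^^^
  File "m.py", line 4, in line
    (vx,vy,x0,y0)=cv2.fitLine(P[:,:2].astype(np.float32),cv2.DIST_HUBER,0,.5,.01).ravel()
                  ~~~~~~~~~~~^^^^^^^^^^^^^^^^^^^^^^^^^^^^^^^^^^^^^^^^^^^^^^^^^^^^
cv2.error: OpenCV(4.12.0) /io/opencv/modules/imgproc/src/linefit.cpp:50: error: (-215:Assertion failed) count > 0 in function 'fitLine2D_wods'
```

View pics/c1.png

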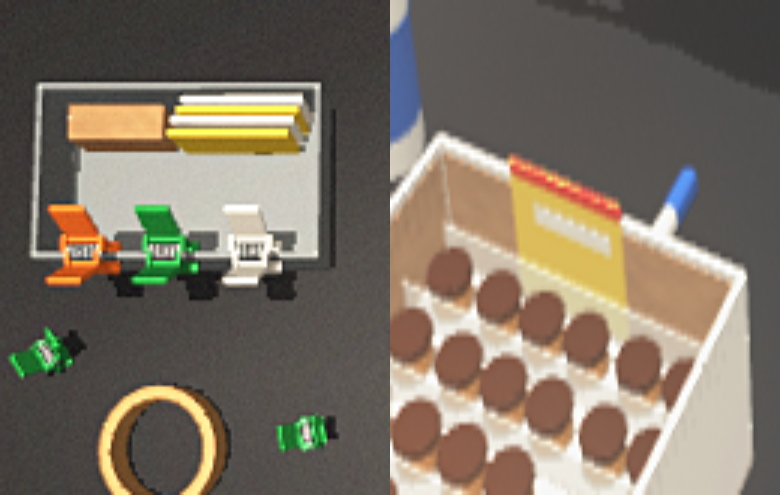

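The crop shows the green clip between orange and white on the near wall, with its handles splayed along the wall normal. It also shows the card standing against the carton's near wall, red band on top. I set the carton's x limit too low, so I'm fixing that.

```bash
cat > m2.py <<'E'
from h import *
from m0 import line
for n in("top","scene"):
    z=np.load(n+"0.npz"); p,d,K,T=[z[k] for k in "pdKT"]; W=cloud(d,K,T); H=cv2.cvtColor(p,cv2.COLOR_RGB2HSV)
    x,y,zz=W[...,0],W[...,1],W[...,2]; h,s,v=H[...,0],H[...,1],H[...,2]
    rim=(abs(zz-85)<4)&(s<60)&(y>130)&(y<390)
    for a,b,l in((475,515,'near'),(600,640,'far')):
        m=rim&(x>a)&(x<b); 
        if m.sum()>10: line(W[m],n+' boxrim '+l)
    m=(zz>95)&(zz<105)&(s<80)&(v>100)&(y>-480)&(y<-80)&(x>400)&(x<800)
    P=W[m]; print(n,len(P)); 
    if len(P)>20: print('carton rim box',cv2.minAreaRect(P[:,:2].astype(np.float32)))
    near=m&(abs(x-(455-(y+270)*-.15))<45)
    if near.sum()>5: line(W[near],n+' carton near')
    car=(y>-480)&(y<-60)&(x>380)&(x<560)
    for l,c in(('red',((h<8)|(h>172))&(s>150)&(v>110)&(zz>92)&(zz<125)),('yellow',(h>20)&(h<34)&(s>130)&(zz>55)&(zz<125))):
        c=c&car
        if c.sum()>5: line(W[c],n+' '+l)
    if n=='scene':
        g=(h>45)&(h<80)&(s>120)&(zz>128)&(abs(y-266)<40); line(W[g],'green scene')
E
sed -n 1,6p m.py > m0.py; python3 m2.py
```

```text
top boxrim near 130 pt [491.6 257.3] yaw(y-axis dir) deg -1.24 min [478. 148.  81.] max [514. 379.  89.]
top boxrim far 210 pt [615.1 255.8] yaw(y-axis dir) deg -0.98 min [600. 147.  81.] max [620. 377.  89.]
top 880
carton rim box ((576.0726318359375, -235.12245178222656), (223.7158203125, 281.1767272949219), 9.687097549438477)
top carton near 298 pt [ 466.8 -240.1] yaw(y-axis dir) deg 8.27 min [ 444. -360.   95.] max [ 523. -103.  104.]
top yellow 41 pt [ 475.3 -269.5] yaw(y-axis dir) deg 10.0 min [ 467. -317.  105.] max [ 484. -221.  111.]
scene boxrim near 304 pt [491. 270.] yaw(y-axis dir) deg -0.71 min [478. 150.  81.] max [514. 380.  89.]
scene boxrim far 466 pt [615.7 270.9] yaw(y-axis dir) deg -1.05 min [600. 148.  81.] max [621. 378.  86.]
scene 691
carton rim box ((576.265625, -233.67823791503906), (230.11663818359375, 283.9138488769531), 9.07040023803711)
scene carton near 208 pt [ 462.7 -210.5] yaw(y-axis dir) deg 8.43 min [ 443. -360.   95.] max [525. -99. 102.]
scene red 68 pt [ 474.3 -263.4] yaw(y-axis dir) deg 9.6 min [ 466. -315.  101.] max [ 483. -217.  109.]
scene yellow 368 pt [ 475.1 -267.5] yaw(y-axis dir) deg 9.48 min [ 465. -319.   58.] max [ 485. -217.  107.]
green scene 177 pt [476.8 267.7] yaw(y-axis dir) deg -89.3 min [462. 256. 128.] max [517. 280. 149.]
```

Measured so far, consistent with the given sizes:

| Thing | Position (mm) | Yaw |
|---|---|---|
| Green clip | (492, 267), tops ~147 | ≈ -1° |
| Card edge | ≈ (473, -268, 108) | ≈ 9.7° |

Next I move above the clip.

```bash
python3 -m handwheel '0.2 0.5 0.4 0.6 0; 0.35 0.8 0.4 0.6 0; 0.36 0.83 0.2 0.6 0; 0.36 0.83 0 0.6 0; 0.36 0.83 0 0.6 0; 0.36 0.83 0 0.6 0; 0.36 0.83 0 0.6 0; 0.36 0.83 0 0.6 0; 0.36 0.83 0 0.6 0; 0.36 0.83 0 0.6 0; 0.36 0.83 0 0.6 0; 0.36 0.83 0 0.6 0' 25
python3 -m handwheel '0.36 0.83 0 0.6 0; 0.36 0.83 0 0.6 0; 0.36 0.83 0 0.6 0; 0.36 0.83 0 0.6 0; 0.36 0.83 0 0.6 0; 0.36 0.83 0 0.6 0; 0.36 0.83 0 0.6 0; 0.36 0.83 0 0.6 0; 0.36 0.83 0 0.6 0; 0.36 0.83 0 0.6 0; 0.36 0.83 0 0.6 0; 0.3 0.6 0 0.6 0'
```

```text
clock: 1.1
eef_pos: [317.5, -143.1, 211.5]
eef_rot: [3.141, -0.0, 0.909]
wrist_force: [0.7, -0.5, 0.4]
finger_gap: 94.0
finger_force: 0.0
clock: 2.1
eef_pos: [487.9, 247.0, 210.8]
eef_rot: [-3.141, 0.0, 1.539]
wrist_force: [0.2, -0.4, -0.7]
finger_gap: 94.1
finger_force: 0.0
```

```bash
python3 -m handwheel '0.1 0.45 0 0.2 0; 0 0 0 0 0'
cat > wr.py <<'E'
import sys
from h import *
i=camera_info("wrist");s=read_state();p,d=camera("wrist");cv2.imwrite('pics/'+sys.argv[1],p[:,:,::-1])
K=np.array(i["intrinsics"]);T=np.array(i["world_from_camera"])
v,u=np.mgrid[:420,:560];a=(u-K[0,2])/K[0,0];b=(v-K[1,2])/K[1,1];r=np.hypot(a,b)+1e-9
t=np.tan(np.minimum(r,1.5));P=np.stack([a/r*t*d,b/r*t*d,d],-1);W=P@T[:3,:3].T+T[:3,3];W[d==0]=-999
np.savez('w.npz',p=p,d=d,W=W); H=cv2.cvtColor(p,cv2.COLOR_RGB2HSV)
print(s['eef_pos'].round(1),s['eef_rot'].round(3),s['clock'],T[:3,3].round())
E
python3 wr.py w1.png; python3 - <<'E'
from h import *
from m0 import line
z=np.load('w.npz');W=z['W'];H=cv2.cvtColor(z['p'],cv2.COLOR_RGB2HSV);h,s=H[...,0],H[...,1]
m=(h>45)&(h<80)&(s>120)&(abs(W[...,1]-266)<40)&(abs(W[...,0]-492)<50)&(W[...,2]>125)&(W[...,2]<155)
if m.sum()>10:
    line(W[m],'green'); print(cv2.minAreaRect(W[m][:,:2].astype(np.float32)))
E
```

```text
clock: 2.27
eef_pos: [491.8, 265.0, 210.3]
eef_rot: [-3.14, 0.0, 1.556]
wrist_force: [-0.4, -0.2, -0.2]
finger_gap: 94.3
finger_force: 0.0
[491.8 265.  210.3] [-3.14   0.     1.556] 2.2667 [493. 349. 423.]
green 764 pt [489.7 267.2] yaw(y-axis dir) deg 88.94 min [463. 253. 125.] max [516. 279. 150.]
((489.4511413574219, 265.97808837890625), (25.958698272705078, 53.014896392822266), 88.931640625)
```

View pics/w1.png

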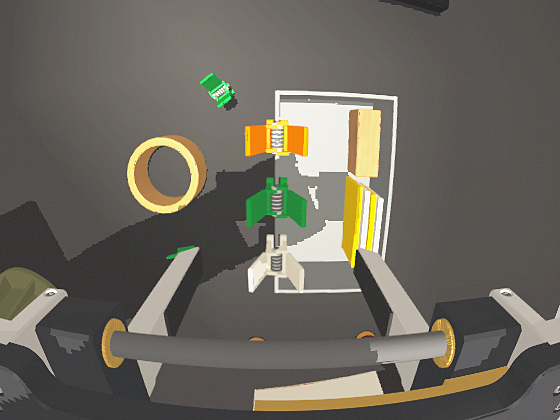

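The wrist view shows the green clip at (277,204), square to the wall, between the open fingers. Its footprint of 53 x 26 mm matches the sizes given. I descend to put the grasp point at z 133, then squeeze.

```bash
python3 -m handwheel '-0.03 0.03 -0.5 0 0; 0 0 -0.7 0 0; 0 0 -0.6 0 0; 0 0 -0.4 0 0; 0 0 -0.2 0 0; 0 0 0 0 0; 0 0 0 0 0.3; 0 0 0 0 0.4; 0 0 0 0 0.5' 25
python3 -m handwheel '0 0 0 0 0.55; 0 0 0 0 0.6; 0 0 0 0 0.65; 0 0 0 0 0.7; 0 0 0 0 0.8; 0 0 0 0 1; 0 0 0 0 1; 0 0 0 0 1; 0 0 0 0 1; 0 0 0 0 1'
```

```text
clock: 3.07
eef_pos: [491.1, 263.7, 116.7]
eef_rot: [3.14, -0.001, 1.553]
wrist_force: [0.6, -0.5, -0.4]
finger_gap: 77.4
finger_force: 0.0
clock: 3.9
eef_pos: [490.5, 263.7, 115.4]
eef_rot: [-3.142, 0.0, 1.553]
wrist_force: [-0.8, -0.3, 0.6]
finger_gap: 10.8
finger_force: 0.0
```

```bash
python3 wr.py w2.png; python3 - <<'E'
from h import *
print(read_state())
p,d,K,T=grab("scene"); np.savez('s.npz',p=p,d=d,K=K,T=T)
cv2.imwrite('pics/s2.png',cv2.resize(p[160:340,290:490],None,fx=3,fy=3)[:,:,::-1])
E
```

```text
[490.5 263.7 115.4] [-3.142  0.     1.553] 3.9 [492. 348. 328.]
{'clock': 3.95, 'joints': array([ 4.27436354e-01,  3.66269609e-01,  1.56766520e+00, -8.88740322e-07,
        1.20769433e+00,  4.45282413e-01]), 'qd': array([ 0.00034662,  0.00066673,  0.0007764 , -0.00058122, -0.00018936,
        0.00093815]), 'effort': array([ 1.94562548e-03, -5.53544033e+01, -3.36895144e+01,  6.93022949e-02,
       -1.70731824e-02,  2.04653617e-05]), 'eef_pos': array([490.53124991, 263.66578662, 115.43858647]), 'eef_rot': array([-3.14156008e+00,  1.64645646e-05,  1.55295058e+00]), 'wrist_force': array([-0.35759665,  0.019428  ,  0.11318373]), 'moment': array([-0.02219742, -0.06618825,  0.02336384]), 'finger_force': 0.0, 'finger_gap': 6.611847326628925}
```

View pics/s2.png

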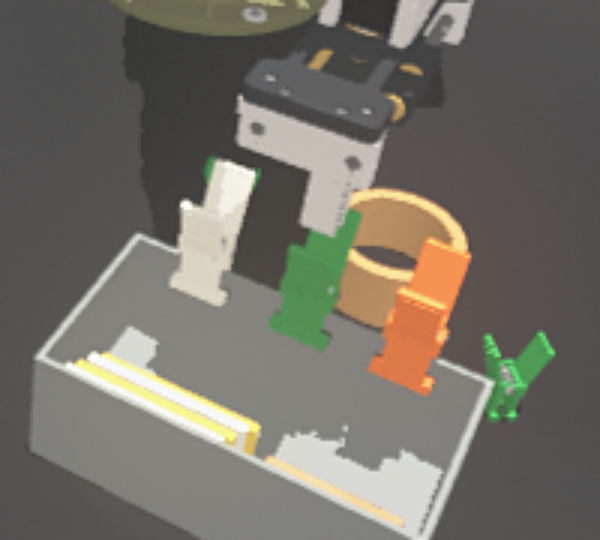

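View pics/w2.png

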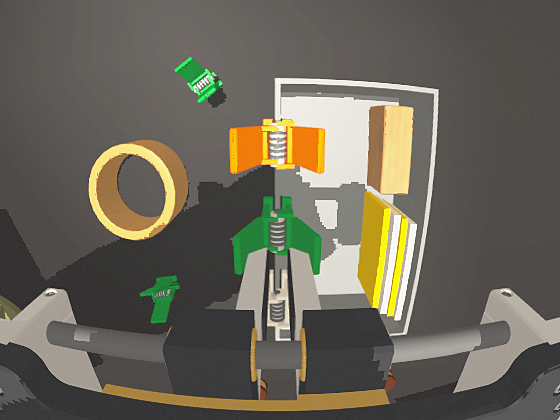

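The wrist view shows the closed fingers at (280,280), on the white clip's side of the green clip at (277,235). They missed the handles along y. I'm checking where the cameras place the fingertips against the reported TCP.

```bash
python3 - <<'E'
from h import *
z=np.load('w.npz');W=z['W'];H=cv2.cvtColor(z['p'],cv2.COLOR_RGB2HSV);h,s=H[...,0],H[...,1]
s2=np.load('s.npz');V=cloud(s2['d'],s2['K'],s2['T']);HS=cv2.cvtColor(s2['p'],cv2.COLOR_RGB2HSV)
for n,A,HH in(('w',W,H),('s',V,HS)):
    near=(abs(A[...,0]-490)<40)&(A[...,1]>150)&(A[...,1]<330)
    for l,m in(('finger',near&(HH[...,1]<60)&(A[...,2]>150)&(A[...,2]<185)),('fingerlow',near&(HH[...,1]<60)&(A[...,2]>105)&(A[...,2]<150)),('green',near&(HH[...,0]>45)&(HH[...,0]<80)&(HH[...,1]>120)&(A[...,2]>128)&(abs(A[...,1]-266)<45))):
        P=A[m]
        if len(P): print(n,l,len(P),np.percentile(P,[3,50,97],axis=0).round(0).tolist())
for r in range(200,340,12): print(r,[tuple(W[r,c].round().astype(int).tolist()) for c in(255,278,300)])
E
```

```text
w finger 1233 [[474.0, 260.0, 154.0], [485.0, 272.0, 171.0], [506.0, 273.0, 184.0]]
w fingerlow 1322 [[481.0, 184.0, 105.0], [489.0, 256.0, 108.0], [497.0, 328.0, 110.0]]
w green 1328 [[463.0, 256.0, 129.0], [473.0, 270.0, 145.0], [515.0, 279.0, 148.0]]
s finger 193 [[484.0, 256.0, 154.0], [504.0, 267.0, 170.0], [507.0, 275.0, 184.0]]
s fingerlow 506 [[464.0, 189.0, 107.0], [476.0, 203.0, 129.0], [514.0, 214.0, 147.0]]
s green 6 [[466.0, 272.0, 135.0], [468.0, 276.0, 146.0], [470.0, 279.0, 147.0]]
200 [(466, 264, 0), (490, 285, 85), (513, 264, 4)]
212 [(465, 250, -1), (490, 281, 105), (513, 251, 3)]
224 [(475, 278, 120), (490, 274, 109), (505, 278, 124)]
236 [(475, 270, 123), (490, 264, 107), (505, 271, 127)]
248 [(474, 262, 124), (490, 254, 107), (505, 262, 127)]
260 [(478, 273, 167), (489, 233, 84), (502, 272, 168)]
272 [(479, 273, 183), (489, 223, 85), (501, 272, 182)]
284 [(479, 273, 194), (489, 211, 85), (500, 273, 195)]
296 [(480, 273, 205), (489, 214, 109), (500, 273, 206)]
308 [(481, 273, 215), (489, 203, 109), (499, 273, 216)]
320 [(481, 273, 224), (489, 191, 110), (499, 272, 222)]
332 [(484, 294, 259), (488, 160, 86), (496, 294, 259)]
```

The camera shows the fingertips ending near z 155, just above the handle tops, though the TCP reports z 115. I'm raising, opening, and measuring the fingertip height against the reported TCP.

```bash
cat > ft.py <<'E'
from h import *
print('gpo',grip_point_offset() if callable(grip_point_offset) else grip_point_offset)
s=read_state(); e=s['eef_pos'];print(e.round(1),s['finger_gap'])
for f,k in(('w','w.npz'),('s','s.npz')):
    z=np.load(k);A=z['W'] if f=='w' else cloud(z['d'],z['K'],z['T'])
    S=cv2.cvtColor(z['p'],cv2.COLOR_RGB2HSV)[...,1]
    for l,a,b in(('L',-65,0),('R',0,65)):
        dx=A[...,0]-e[0]
        m=(dx>a)&(dx<b)&(abs(A[...,1]-e[1])<14)&(A[...,2]>e[2]-15)&(A[...,2]<e[2]+90)&(S<70)
        P=A[m]
        if len(P): print(f,l,len(P),np.percentile(P,[0,2,50,98],axis=0).round().tolist())
E
python3 -m handwheel '0 0 0.5 0 1; 0 0 0.7 0 1; 0 0 0.6 0 0.5; 0 0 0.2 0 0;0 0 0 0 0;0 0 0 0 0;0 0 0 0 0;0 0 0 0 0'
python3 wr.py w3.png; python3 -c "
from h import *
p,d,K,T=grab('scene'); np.savez('s.npz',p=p,d=d,K=K,T=T)"; python3 ft.py
```

```text
clock: 4.67
eef_pos: [490.1, 263.4, 193.9]
eef_rot: [-3.139, 0.001, 1.553]
wrist_force: [-0.6, 0.1, 0.3]
finger_gap: 37.0
finger_force: 0.0
[490.1 263.4 193.9] [-3.139e+00  1.000e-03  1.553e+00] 4.6667 [492. 348. 407.]
gpo 18.8
[490.3 263.5 194.4] 45.10207763582492
w L 1489 [[459.0, 255.0, 227.0], [460.0, 257.0, 231.0], [468.0, 272.0, 263.0], [471.0, 273.0, 284.0]]
w R 1491 [[508.0, 254.0, 226.0], [508.0, 256.0, 231.0], [512.0, 272.0, 263.0], [520.0, 272.0, 284.0]]
s L 115 [[458.0, 266.0, 226.0], [459.0, 266.0, 228.0], [468.0, 271.0, 244.0], [471.0, 275.0, 261.0]]
s R 389 [[512.0, 255.0, 226.0], [513.0, 255.0, 232.0], [522.0, 266.0, 260.0], [524.0, 274.0, 284.0]]
```

Both cameras put the fingertips 32 mm above the reported TCP, and the missed squeeze agrees. I'll take tip z as reported z + 32, so for a tip at 114 I need to report 82. I open first, then descend gently.

```bash
python3 -m handwheel '0 0 0 0 0;0 0 0 0 0;0 0 0 0 0;0 0.05 0 0 0;0 0 -0.4 0 0; 0 0 -0.6 0 0; 0 0 -0.6 0 0; 0 0 -0.4 0 0; 0 0 -0.3 0 0'
python3 -m handwheel '0 0 -0.25 0 0; 0 0 -0.2 0 0;0 0 -0.05 0 0; 0 0 0 0 0'
python3 wr.py w4.png; python3 -c "
from h import *
p,d,K,T=grab('scene'); np.savez('s.npz',p=p,d=d,K=K,T=T)"; python3 ft.py
```

```text
clock: 5.52
eef_pos: [490.0, 265.5, 101.8]
eef_rot: [-3.14, 0.001, 1.553]
wrist_force: [0.7, 0.4, 0.1]
finger_gap: 93.9
finger_force: 0.0
clock: 5.85
eef_pos: [490.6, 265.7, 83.4]
eef_rot: [-3.141, 0.0, 1.553]
wrist_force: [0.5, 0.6, 0.1]
finger_gap: 93.9
finger_force: 0.0
[490.6 265.7  83.4] [-3.141  0.     1.553] 5.85 [492. 350. 296.]
gpo 18.8
[491.  265.8  84.2] 93.88789357704502
w L 2266 [[431.0, 252.0, 84.0], [432.0, 258.0, 105.0], [443.0, 274.0, 147.0], [490.0, 276.0, 173.0]]
w R 2147 [[491.0, 252.0, 72.0], [492.0, 256.0, 104.0], [537.0, 272.0, 149.0], [548.0, 274.0, 173.0]]
s L 3 [[471.0, 265.0, 130.0], [471.0, 266.0, 130.0], [471.0, 273.0, 130.0], [472.0, 276.0, 132.0]]
s R 291 [[491.0, 255.0, 77.0], [506.0, 257.0, 117.0], [549.0, 268.0, 150.0], [550.0, 276.0, 173.0]]
```

Tips are at ~115 and straddling the handles, so I squeeze.

```bash
python3 -m handwheel '0 0 0 0 0.5; 0 0 0 0 0.6; 0 0 0 0 0.7; 0 0 0 0 0.8; 0 0 0 0 1; 0 0 0 0 1; 0 0 0 0 1; 0 0 0 0 1; 0 0 0 0 1;0 0 0 0 1;0 0 0 0 1;0 0 0 0 1' 30
```

```text
clock: 6.95
eef_pos: [490.5, 265.6, 83.4]
eef_rot: [-3.141, 0.0, 1.553]
wrist_force: [0.8, -0.6, -0.4]
finger_gap: 25.1
finger_force: 30.0
```

```bash
python3 -m handwheel '0 0 0.15 0 1; 0 0 0.3 0 1; 0 0 0.5 0 1; 0 0 0.6 0 1; 0 0 0.6 0 1; 0 0 0.6 0 1; 0 0 0.4 0 1; 0 0 0.1 0 1;0 0 0 0 1'
python3 wr.py w5.png
```

```text
clock: 7.7
eef_pos: [490.9, 265.8, 215.1]
eef_rot: [3.139, -0.001, 1.553]
wrist_force: [-0.5, -0.1, -0.1]
finger_gap: 25.7
finger_force: 30.0
[490.9 265.8 215.1] [ 3.139e+00 -1.000e-03  1.553e+00] 7.7 [491. 350. 428.]
```

View pics/w5.png

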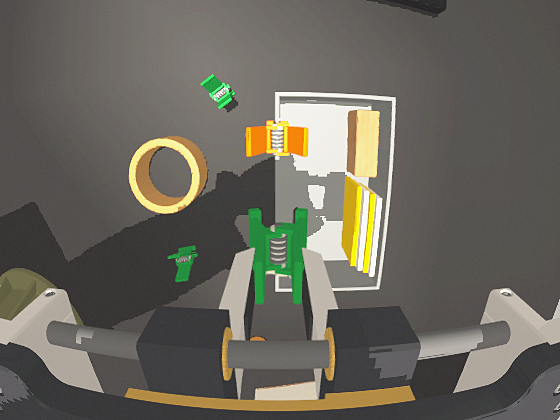

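The wrist view shows the clip held at (280,255), squeezed fully open, with the orange clip at (277,138) left in place. I carry it over to above the card.

```bash
python3 -m handwheel '0 -0.4 0 0.1 1; -0.03 -0.7 0 0.15 1; -0.03 -0.85 0 0.15 1; -0.03 -0.9 0 0.15 1; -0.03 -0.9 0 0.15 1; -0.03 -0.9 0 0.15 1; -0.03 -0.9 0 0.15 1; -0.03 -0.9 0 0.15 1; -0.03 -0.9 0 0.15 1; -0.03 -0.9 0 0.15 1; -0.03 -0.9 0 0.15 1; -0.03 -0.9 0 0.15 1'
python3 -m handwheel '-0.03 -0.9 0 0.15 1; -0.03 -0.9 0 0.15 1; -0.03 -0.85 0 0.15 1; -0.03 -0.6 0 0.05 1; 0 -0.2 0 0 1; 0 0 0 0 1'
python3 wr.py w6.png; cat > jaw.py <<'E'
from h import *
from m0 import line
z=np.load('w.npz');W=z['W'];H=cv2.cvtColor(z['p'],cv2.COLOR_RGB2HSV);h,s,v=H[...,0],H[...,1],H[...,2]
e=read_state()['eef_pos']; ok=(W[...,0]>380)&(W[...,0]<600)
g=(h>45)&(h<80)&(s>100)&(np.hypot(W[...,0]-e[0],W[...,1]-e[1])<60)
print('clip z',np.percentile(W[g][:,2],[1,99]).round())
for a,b in((10,32),(32,60),(75,110)):
    q=g&(W[...,2]>e[2]+a)&(W[...,2]<e[2]+b)
    if q.sum()>20: print(a,b,q.sum(),cv2.minAreaRect(W[q][:,:2].astype(np.float32)))
dx=W[...,0]-475; dy=W[...,1]+268
c=ok&(abs(dx)<40)&(abs(dy)<70)
for l,m in(('top edge',c&(abs(W[...,2]-108)<3)&(s>80)),('yellow',c&(h>18)&(h<36)&(s>120)&(W[...,2]>40)&(W[...,2]<115)),('red',c&((h<9)|(h>171))&(s>130)&(W[...,2]>90)&(W[...,2]<115)),('rim',ok&(abs(W[...,2]-100)<3)&(s<70)&(abs(dx+dy*.17)<12)&(W[...,1]<-120))):
    if m.sum()>8:
        line(W[m],l); print(cv2.minAreaRect(W[m][:,:2].astype(np.float32)))
E
python3 jaw.py
```

```text
clock: 8.75
eef_pos: [476.4, -137.9, 212.2]
eef_rot: [-3.14, -0.001, 1.706]
wrist_force: [1.1, 0.2, -0.5]
finger_gap: 25.4
finger_force: 30.0
clock: 9.25
eef_pos: [471.9, -275.4, 211.9]
eef_rot: [-3.14, -0.002, 1.747]
wrist_force: [-0.4, 0.5, -0.2]
finger_gap: 25.2
finger_force: 30.0
[ 471.9 -275.4  211.9] [-3.140e+00 -2.000e-03  1.747e+00] 9.25 [ 457. -193.  425.]
clip z [193. 276.]
10 32 890 ((470.27593994140625, -275.0329895019531), (25.842037200927734, 32.77132797241211), 7.357573986053467)
32 60 541 ((471.39434814453125, -272.49127197265625), (27.451953887939453, 24.215484619140625), 18.652591705322266)
top edge 238 pt [ 471.1 -255.8] yaw(y-axis dir) deg 9.22 min [ 464. -295.  106.] max [ 478. -220.  110.]
((471.2081604003906, -257.0125732421875), (3.037513017654419, 75.67195129394531), 10.130558967590332)
yellow 95 pt [ 470.9 -252.6] yaw(y-axis dir) deg 10.18 min [ 464. -293.   50.] max [ 511. -220.  109.]
((476.1181335449219, -263.5389099121094), (28.445178985595703, 86.47500610351562), 31.008699417114258)
red 17 pt [ 470.6 -248.2] yaw(y-axis dir) deg 9.32 min [ 465. -294.  106.] max [ 478. -220.  109.]
((471.6292724609375, -256.70074462890625), (1.9730193614959717, 75.20610809326172), 10.147246360778809)
rim 969 pt [ 462.7 -228.8] yaw(y-axis dir) deg 9.9 min [ 442. -392.   97.] max [ 507. -120.  102.]
((470.0131530761719, -255.89598083496094), (19.090234756469727, 276.8443603515625), 11.80203914642334)
```

View pics/w6.png

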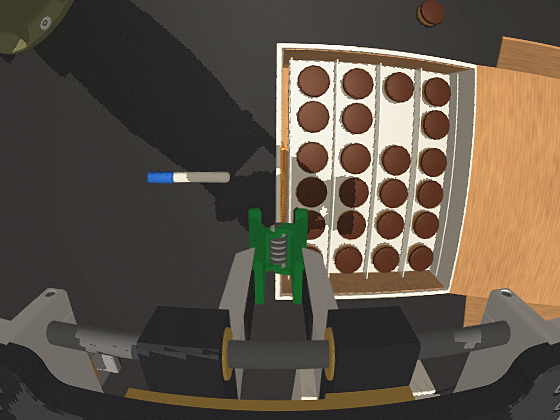

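The wrist view shows the clip open at (277,235), with jaws at (255,212) and (301,212). The card's orange-lit edge runs up at column 284, between the jaws' columns. Next I compute the jaw centre against the card in the clip's frame.

```bash
cat > rel.py <<'E'
from h import *
z=np.load('w.npz');W=z['W'];H=cv2.cvtColor(z['p'],cv2.COLOR_RGB2HSV);h,s=H[...,0],H[...,1]
st=read_state();e=st['eef_pos'];c=np.radians(9.8);ex=np.array([np.cos(c),np.sin(c)]);ey=np.array([-ex[1],ex[0]])
D=W[...,:2]-e[:2];X=D@ex;Y=D@ey;Z=W[...,2]-e[2]
g=(h>45)&(h<80)&(s>100)&(np.hypot(X,Y)<60)
def pr(l,m):
    if m.sum()>5: print(l,m.sum(),'X',np.percentile(X[m],[1,10,50,90,99]).round(1),'Y',np.percentile(Y[m],[1,50,99]).round(1),'Z',np.percentile(W[...,2][m],[1,50,99]).round(1))
for a,b in((8,20),(20,32),(32,50),(50,70)):
    for n,sg in(('L',-1),('R',1)): pr(f'clip {a}-{b} {n}',g&(Z>a)&(Z<b)&(X*sg>2))
near=(abs(X)<25)&(abs(Y)<150)
pr('cardtop',near&(abs(W[...,2]-108)<2.5)&(s>80))
pr('rim',near&(abs(W[...,2]-100)<2.5)&(s<70)&(X<8))
for n in('top','scene'):
    q=np.load(n+'0.npz');V=cloud(q['d'],q['K'],q['T']);HH=cv2.cvtColor(q['p'],cv2.COLOR_RGB2HSV)
    d=V[...,:2]-e[:2];x=d@ex;y=d@ey
    for l,m in(('card',(abs(V[...,2]-107)<4)&(HH[...,1]>130)),('rim',(abs(V[...,2]-100)<2.5)&(HH[...,1]<60))):
        m=m&(abs(x)<20)&(abs(y)<140)
        if m.sum()>5: print(n,l,m.sum(),'X',np.percentile(x[m],[2,50,98]).round(1),'Y',np.percentile(y[m],[1,50,99]).round(1))
E
python3 rel.py
```

```text
clip 8-20 L 241 X [-14.5 -12.1  -7.8  -3.2  -2.5] Y [-16.1   4.9  14.8] Z [221.  230.  232.2]
clip 8-20 R 229 X [ 2.3  3.8  5.4  9.7 11.3] Y [-14.6   8.   15.2] Z [221.  229.8 232.2]
clip 20-32 L 151 X [-13.8 -12.4  -8.4  -4.4  -2.5] Y [-13.8  10.4  12.1] Z [232.3 233.8 243.9]
clip 20-32 R 167 X [ 2.2  3.3  6.4  9.6 11.1] Y [-16.8  11.5  15. ] Z [232.5 234.4 244.2]
clip 32-50 L 150 X [-15.  -13.5 -10.5  -8.9  -8.8] Y [-9.5 11.3 12. ] Z [244.7 252.5 262.1]
clip 32-50 R 149 X [ 6.4  6.4  8.2 10.9 12.5] Y [-6.8 11.4 12.2] Z [244.4 253.  262. ]
clip 50-70 L 534 X [-14.6 -13.3 -11.1  -9.   -8.8] Y [-13.    2.8  11.8] Z [263.4 274.6 276.2]
clip 50-70 R 525 X [ 6.5  6.7  8.8 11.  11.9] Y [-13.2   2.9  12. ] Z [263.1 274.5 276.2]
cardtop 238 X [0.4 0.6 2.2 3.4 3.5] Y [-20.1  17.8  54.4] Z [106.2 107.6 109.3]
rim 893 X [-4.6 -3.6 -1.8  0.1  4.9] Y [-118.4   48.9  147.9] Z [ 97.9  99.6 101.3]
top card 66 X [1.9 3.6 5.3] Y [-42.7   7.4  55.5]
top rim 212 X [-2.8 -0.4 13.6] Y [-117.5   -0.2  135.6]
scene card 81 X [0.2 3.8 5.9] Y [-41.8  10.9  56.9]
scene rim 93 X [-4.  -0.3 16.5] Y [-114.5   58.   139.2]
```

All three cameras agree: shift about +1 mm across and +6 mm along the edge, then lower by 109 mm so the mouth is at ~85. I stop just above the card for a check first.

```bash
python3 -m handwheel '0 0.15 -0.3 -0.05 1; 0 0 -0.5 0 1; 0 0 -0.5 0 1; 0 0 -0.4 0 1; 0 0 -0.2 0 1; 0 0 0 0 1; 0 0 0 0 1'
python3 wr.py w7.png; python3 rel.py
```

```text
clock: 9.88
eef_pos: [472.8, -267.6, 137.9]
eef_rot: [3.142, -0.0, 1.746]
wrist_force: [0.1, -0.1, -0.2]
finger_gap: 25.3
finger_force: 30.0
[ 472.8 -267.6  137.9] [ 3.142 -0.     1.746] 9.8833 [ 458. -185.  351.]
clip 8-20 L 256 X [-14.2 -11.8  -7.4  -2.8  -2.1] Y [-13.9   6.6  16.4] Z [147.  156.1 158.4]
clip 8-20 R 235 X [ 2.3  3.6  5.7 10.1 11.7] Y [-13.1   9.7  16.9] Z [147.  155.9 158.3]
clip 20-32 L 130 X [-13.4 -12.2  -8.4  -4.7  -2.1] Y [-12.   12.2  13.7] Z [158.6 159.8 170.3]
clip 20-32 R 173 X [ 2.2  3.5  6.8 10.  11.5] Y [-14.9  13.1  16.7] Z [158.5 160.4 170.1]
clip 32-50 L 148 X [-14.7 -13.2 -10.4  -8.6  -8.5] Y [-8.5 13.  13.8] Z [170.7 178.4 188.2]
clip 32-50 R 146 X [ 6.7  6.8  8.4 11.2 12.8] Y [-3.5 13.1 14. ] Z [170.8 179.2 188.3]
clip 50-70 L 536 X [-14.  -13.  -10.8  -8.7  -8.5] Y [-11.2   4.6  13.6] Z [189.1 200.6 202.2]
clip 50-70 R 513 X [ 6.8  7.   9.2 11.3 12.4] Y [-11.2   4.8  13.7] Z [188.9 200.5 202.1]
cardtop 267 X [-1.6 -1.   0.1  1.4  2. ] Y [-50.1  24.3  49.2] Z [106.4 107.8 109.2]
rim 1377 X [-5.7 -5.1 -3.4 -1.7  2.5] Y [-116.1   58.2  149.3] Z [ 97.9  99.7 101.3]
top card 66 X [0.  1.7 3.4] Y [-48.6   1.5  49.7]
top rim 218 X [-4.7 -2.3 14.7] Y [-123.4   -4.1  134.9]
scene card 81 X [-1.7  1.9  4. ] Y [-47.6   5.   51.1]
scene rim 97 X [-5.9 -2.2 15.9] Y [-121.    53.8  137.4]
```

Along the edge it is centred within ~1 mm and across it is +0.8 mm off. I trim that and lower the final 35 mm gently.

```bash
python3 -m handwheel '-0.025 0 0 0 1; 0 0 -0.15 0 1; 0 0 -0.2 0 1; 0 0 -0.2 0 1; 0 0 -0.2 0 1; 0 0 -0.15 0 1; 0 0 0 0 1; 0 0 0 0 1; 0 0 0 0 1'
python3 wr.py w8.png; python3 rel.py; python3 -c "
from h import *
p,d,K,T=grab('scene');a=cv2.resize(p[110:230,100:260],None,fx=2.5,fy=3.5)
w=np.load('w.npz')['p'];b=cv2.resize(w[150:330,180:380],(400,420))
cv2.imwrite('pics/f.png',np.hstack([a,b])[:,:,::-1])"
```

```text
clock: 10.68
eef_pos: [471.7, -268.4, 101.6]
eef_rot: [3.141, 0.0, 1.745]
wrist_force: [-0.1, 0.3, -0.0]
finger_gap: 25.4
finger_force: 30.0
[ 471.7 -268.4  101.6] [3.141 0.    1.745] 10.6833 [ 457. -186.  315.]
clip 8-20 L 251 X [-14.1 -11.8  -7.4  -2.7  -2.1] Y [-13.6   6.4  15.8] Z [110.  119.7 121.7]
clip 8-20 R 229 X [ 2.4  3.9  5.8 10.2 11.9] Y [-13.4   9.7  16.5] Z [110.3 119.4 121.6]
clip 20-32 L 145 X [-13.3 -11.8  -7.7  -3.3  -2.1] Y [-13.1  11.5  14.5] Z [121.8 123.5 133.6]
clip 20-32 R 179 X [ 2.3  3.5  6.8 10.  11.6] Y [-15.3  12.8  16.3] Z [122.  124.2 133.3]
clip 32-50 L 142 X [-14.6 -13.  -10.3  -8.5  -8.5] Y [-6.9 12.7 13.5] Z [134.4 142.1 151.4]
clip 32-50 R 146 X [ 6.8  6.8  8.6 11.3 12.9] Y [-4.4 12.7 13.5] Z [134.  142.9 151.6]
clip 50-70 L 541 X [-14.5 -13.  -10.7  -8.6  -8.4] Y [-11.5   4.4  13.2] Z [152.2 164.2 165.7]
clip 50-70 R 511 X [ 6.8  7.1  9.2 11.4 12.4] Y [-11.5   4.6  13.4] Z [152.9 164.2 165.9]
cardtop 474 X [-15.2   0.    1.7   3.1  13.6] Y [-49.6  17.6  48.9] Z [106.  107.8 110.1]
rim 1715 X [-4.3 -3.6 -2.2 -0.2  0.3] Y [-85.8  66.3 149.1] Z [ 98.   99.7 101.3]
top card 66 X [1.4 3.1 4.8] Y [-48.3   1.8  49.9]
top rim 217 X [-3.3 -0.9 14.2] Y [-123.1   -2.7  135.2]
scene card 81 X [-0.3  3.3  5.4] Y [-47.4   5.2  51.3]
scene rim 96 X [-4.5 -0.8 15.9] Y [-120.1   54.1  137.7]
```

View pics/f.png

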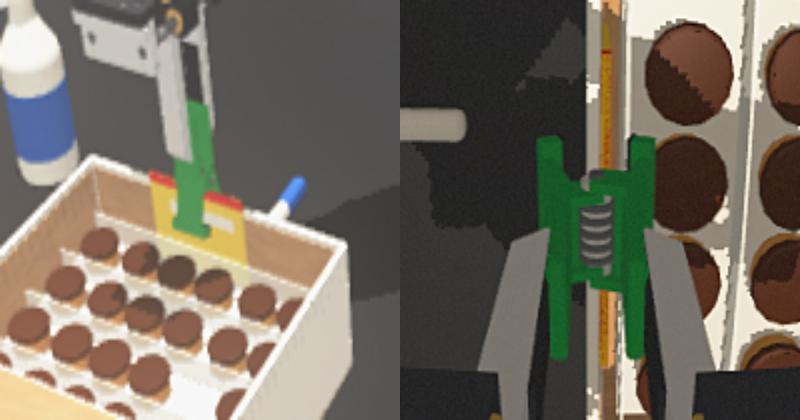

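The final view shows one jaw inside the carton and one outside the wall. The card and wall run through the middle of the gape, with the mouth at ~85 mm and no contact force.

```bash
python3 -c "
from cell import *
print(sign_off())"
```

```text
the job is handed in; nothing more can be done
None
```

The green clip is held squeezed open over the middle of the card's top edge and square to it, jaw tips about 15 mm below the rim, touching neither card nor carton by camera and force readings; the job was handed in at about 11 s, with the verdict not shown. My first squeeze closed on air just above the green clip's handles and touched nothing: the fingertips sit about 32 mm higher than the arm reports.

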